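# Slide the bead-vial rack into its bay past the held gate

### The arm

A 6-joint arm with a two-finger parallel gripper is mounted at the origin on the work surface. World frame = base frame: x ahead of the robot, y to its left, z up, the work surface at z = 0. Lengths are in mm, angles in rad, forces in N, time in s.
With the tool pointing down it reaches from about 400 to 925 mm from the base axis. Payload 12.5 kg.
Tool frame: the origin (TCP) lies between the finger pads; the fingertips stand 11 mm ahead of it and the grasp point (between the pads) lies 8 mm behind it (env.tip_extent is the distance from the TCP to the fingertips, in mm); x points along the fingers, z is the direction in which the jaws open and shut, and the axes are right-handed (so a half turn about x gives the same grasp; the last joint's range is limited). The gripper opens to 95 mm and grips with 3 to 60 N. Pads are 20 mm wide; open, the fingers measure 119 mm over their backs; the gripper's body (75 mm by 180 mm) begins 59 mm behind the grasp point.
Start: joints at [-1.444, 0.491, 1.559, -0, 1.092, -0.106], TCP at [144.211, -608.152, 225.661] pointing down, gripper open.
Joint ranges: [-3.1, 3.1], [-0.84, 2.19], [0.05, 2.79], [-1.13, 4.28], [0.06, 2.93], [-2.69, 2.69]. Speed limits (rad/s): [2.22, 2.22, 2.79, 3.14, 3.14, 3.14].

### API

Orientations are given as [roll, pitch, yaw] about the fixed x, y, z axes, in that order (R = Rz(yaw) Ry(pitch) Rx(roll)).
In Python, from cell import status, imaging, env gives the robot as it stands. The module is installed in compiled form; this text tells all that it offers.
- The arm moves only by the tool apply_moves, never from a script. Its argument "increments" is a list of rows, each a list of 5 numbers: the closure, from 0 (fully open) to 1 (shut), then the shift along the tool's x, y, z in mm, then the turn about the tool's x in degrees. A call has 1 to 10 rows; each row shifts and turns the commanded pose from where the row before left it, along the tool's axes as they then stand; what a row does not reach is not made up. A row lasts 1/10 s, in which the tool goes at most 50 mm and 8.59 degrees, less where a joint would pass 70% of its speed; a pose out of reach is approached as far as the arm can. A call with a gripper value outside its range is refused whole. The fingers move at their own pace and stop on an object; the grip force is fixed at half the most. Time passes only in rows, so rows that do not move let the fingers close. It gives the time, the measured TCP pose, the force and the opening at its end, in the units of the state.
- status.state(): the state, without advancing time (a new reading comes with each control period).
- imaging.read_camera(name): name is "scene" or "top"; returns a dict with "pixels" (400x640x3 uint8, red, green, blue), "fovy" (degrees; the focal length in pixels is half the picture's height over the tangent of half this angle, whatever the lens; pixels are square), "cx", "cy" (the principal point, pixels), "R" (3x3) and "t" (3): a world point X has camera coordinates R X + t. Camera axes: x right, y down, z forward; pixel columns grow to the right and rows downward; lengths in mm; the calibration is good to about 2 mm. A picture is of the moment at which its call begins. There is no depth.
- env.job_done(): hands the job in, once; it reports no verdict.
The state is a dict: "t": time; "joints": joint angles; "qvel": joint speeds; "tau": joint torques, N m; "eef_pos": TCP position; "tcp_rot": TCP orientation; "ft_force": force on the tool from outside, world axes, zero at the start; "moment": the same for the moment, N m; "opening": opening from 0.0 (shut) to 1.0 (fully open).
Only numpy, scipy, OpenCV 4.12 (cv2) and the standard library are available. Lean on these libraries where they do the work, as an engineer would, in place of code of your own. Each camera call takes 0.05 s, during which the arm holds its last target. There are 200 camera calls.

### The job

Put the bead-vial rack away in its bay: press the long press rail down with one fingertip to hold the spring gate up clear of the rack, and keep it held while you push the rack along the channel with the other finger until it is completely past the gate. Then let the gate swing shut behind it. Nothing is to be gripped or lifted, the gate must not bear on the rack, the vials stay in their cells, and leave the other things on the table alone.

Things in the scene. Friction and masses are not known exactly. Their poses are not given: they have to be found in the camera images.
- bay: Rack bay fixed to the table, an open-topped straight channel. Origin: table surface, mid-width, right under the gate. +y: way racks are pushed in; x across (-x: side of hinge and press rail, nearer the robot); z up. Steel floor, top at z 3 mm. Guide walls: inner faces at x -27 and +27, 5 thick, tops at z 30, from the open entry end y -170 to y +100.
- bay_stop (a point): Middle of the end stop's face that closes the inner end of the channel (bay x 0, y +94.5, z 25; its top is at z 42). Between the shut gate and this stop the rack has 14 mm of free length.
- hinge (a point): Point of the gate's hinge axis at the gate: bay x -39, y 0, z 44; the axis (a rod) runs parallel to the bay's y. Three lugs up to z 51 carry it outside the near wall at bay y -150, -62 and +22 (x -46 to -32); a foot flange 3 thick reaches out to x -54.
- gate (a joint): Gate angle, rad: 0 shut, 1.1 fully open (end stop). Gate arm and press rail turn as one rigid piece on the hinge. Pressing the rail down lifts the arm; a spring always shuts it (some 2 N at mid-rail when shut, 5 N when open). The arm clears the rack from 0.68 rad on; hold about 0.8 to 1.0. The rack cannot push it open.
- rail_mid (a point): Top-face middle of the press rail: strip outside the near wall, 3 thick, 185 long (bay y -160 to +25), 10 to 40 mm out from the hinge axis. This point: 25 out, bay y -67; shut at bay x -63, z 53; at gate 0.96 rad at x -58, z 30. Rail slope going outward: shut 18 degrees up, at 0.79 rad 27 down, at 0.96 37 down, at 1.1 45 down. A fingertip may slide along it.
- gate_tip (a point): Lower free corner of the gate blade (aluminium, 5 thick along bay y, centred on bay y 0). Shut: at bay x -5, z 35; the blade then hangs at bay x -23 to -5, z 35 to 60, blocking the top 11 mm of the rack's near half. Bay x -5 to +27 stays free beside it, so a finger can follow the rack through; while lifting, the corner never passes x -3 and the blade reaches up to z 82.
- rack: Wooden vial rack, loose in the channel (2 mm play each side): 50 wide (x), 78 long (y, along bay y), 43 high. Origin: centre of its underside, at z 3. Flat end plates 50 x 43 high at y +39 (front) and -39 (rear); between them 2 x 3 cells 22 square, walls up to 25. 0.2 to 0.32 kg with vials. Starts with its front 10 to 45 mm before the gate.
- vial1: closed bead vial, 20 dia x 38 tall, glass body with a black screw cap, standing loose in a cell of the rack (rear row, near side). Origin: centre of its underside, z up; the top lies 41 mm above the rack's underside
- vial2: closed bead vial, 20 dia x 38 tall, glass body with a black screw cap, standing loose in a cell of the rack (rear row, far side). Origin: centre of its underside, z up; the top lies 41 mm above the rack's underside
- vial3: closed bead vial, 20 dia x 38 tall, glass body with a black screw cap, standing loose in a cell of the rack (middle row, near side). Origin: centre of its underside, z up; the top lies 41 mm above the rack's underside
- vial4: closed bead vial, 20 dia x 38 tall, glass body with a black screw cap, standing loose in a cell of the rack (middle row, far side). Origin: centre of its underside, z up; the top lies 41 mm above the rack's underside
- vial5: closed bead vial, 20 dia x 38 tall, glass body with a black screw cap, standing loose in a cell of the rack (front row, near side). Origin: centre of its underside, z up; the top lies 41 mm above the rack's underside
- vial6: closed bead vial, 20 dia x 38 tall, glass body with a black screw cap, standing loose in a cell of the rack (front row, far side). Origin: centre of its underside, z up; the top lies 41 mm above the rack's underside
- bowl: bystander: white ceramic bowl with bead vials in it, 136 dia, 48 high, loose; origin under its centre
- tape_holder: bystander: grey silicone tape holder with a roll of tape, 125 x 56 x 78 high, loose; origin under its centre
- spool_rack: bystander: clear acrylic stepped rack with six thread spools, 100 x 200 x 102 high, loose; origin under its centre
- hoop_stand: bystander: white plastic hoop stand with a tilting lever and a wooden embroidery hoop, foot 140 dia, 270 high, loose; origin under its foot
Not all that is in view belongs to the job. There is more than one size of the rack; the job needs the middle-sized.

How it is judged:
By the outcome, as a careful person would: the job done as asked, in the order asked, and still so for the second after the job is handed in, with the robot touching nothing.
It also fails if it takes over 38 s, if anything falls off the work surface, if the arm or the gripper's body presses on something with over 40 N, if the wrist force passes 120 N, or if a joint passes its speed limit or range.

## Working session

There is one attempt and no reset: what is moved stays moved. The work goes in short steps, Python scripts to look and compute and a tool call to move; the robot and the scene stay as the last step left them, time stands still between calls to the robot, and variables do not carry over. Pictures are saved under pics/ and viewed, about 8 in all and at most 12, crops included, and the job is handed in when it is done.

Besides the shell and the picture viewer there is one more tool, called as a command line: name --pt "numbers of a row" for each row, then --argument value for the rest. apply_moves: Moves the arm, as the interface text tells. Its arguments: {"type":"object","properties":{"increments":{"type":"array"}},"required":["increments"]}

```bash
mkdir -p pics; cat > h.py <<'E'
import numpy as np, cv2
from cell import status, imaging, env
def cam(n):
    c=imaging.read_camera(n); c['R']=np.array(c['R']);c['t']=np.array(c['t'])
    c['f']=200/np.tan(np.radians(c['fovy'])/2); return c
def ray(c,u,v,z):
    d=c['R'].T@np.array([(u-c['cx'])/c['f'],(v-c['cy'])/c['f'],1]); o=-c['R'].T@c['t']
    return o+d*(z-o[2])/d[2]
def proj(c,X):
    p=c['R']@np.array(X,float)+c['t']; return c['f']*p[:2]/p[2]+[c['cx'],c['cy']]
def save(c,n,crop=None,s=1):
    im=cv2.cvtColor(np.array(c['pixels']),cv2.COLOR_RGB2BGR)
    if crop: a,b,w,h=crop; im=im[b:b+h,a:a+w]
    cv2.imwrite('pics/'+n,cv2.resize(im,None,fx=s,fy=s,interpolation=cv2.INTER_CUBIC))
E
python3 - <<'E'
from h import *
for n in('scene','top'):
    c=cam(n);save(c,n+'0.png',s=1.25);print(n,c['fovy'],c['cx'],c['cy'],c['R'].round(4).tolist(),c['t'].round(1), -c['R'].T@c['t'])
print(status.state())
E
```

```text
scene 48.26289161597343 317.0423879198416 198.42479059285097 [[-0.3778, 0.9259, 0.0019], [0.7601, 0.3113, -0.5704], [-0.5287, -0.214, -0.8214]] [ 136.3 -366.  1397.5] [1068.58449374  286.85137555  938.78823692]
top 56.74990015839394 312.60379112187036 201.49518508142205 [[-0.0036, -0.9999, 0.0098], [-0.9957, 0.0027, -0.0923], [0.0922, -0.0101, -0.9957]] [  61.6  501.8 1105.8] [ 397.8578205    71.38067844 1146.70922523]
{'t': 0.1, 'joints': array([-1.44357269e+00,  4.91486213e-01,  1.55937746e+00, -2.09762367e-05,
        1.09170293e+00, -1.05595114e-01]), 'qvel': array([-2.85874879e-04, -2.44500000e-03, -1.86019418e-03, -8.54538595e-04,
       -2.06935736e-03,  9.47110808e-05]), 'tau': array([ 3.24326218e-03, -6.13622403e+01, -2.58605665e+01,  6.94852090e-02,
        4.70345223e-02, -6.28115458e-05]), 'eef_pos': array([ 144.19549821, -607.93295727,  225.13210239]), 'tcp_rot': array([3.05509801, 1.5698222 , 1.71713011]), 'ft_force': array([ 0.26378103, -0.28231647, -0.26923206]), 'moment': array([0.04501636, 0.01714553, 0.02729125]), 'opening': 1.0020921778702545}
```

View pics/scene0.png

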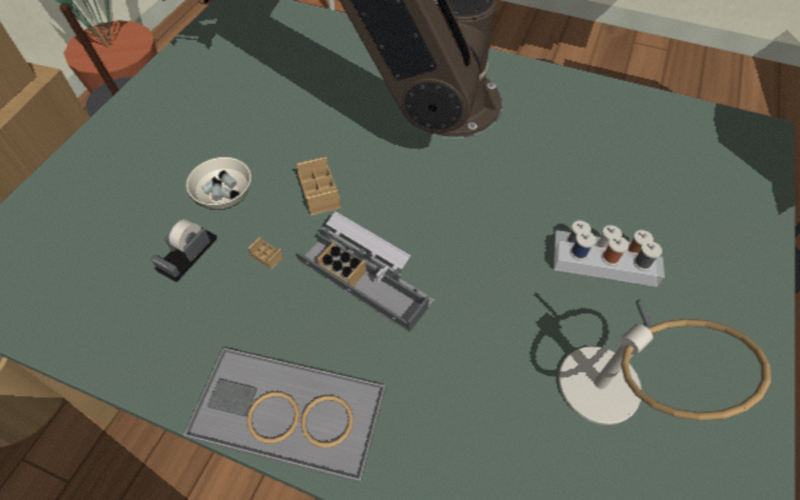

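View pics/top0.png

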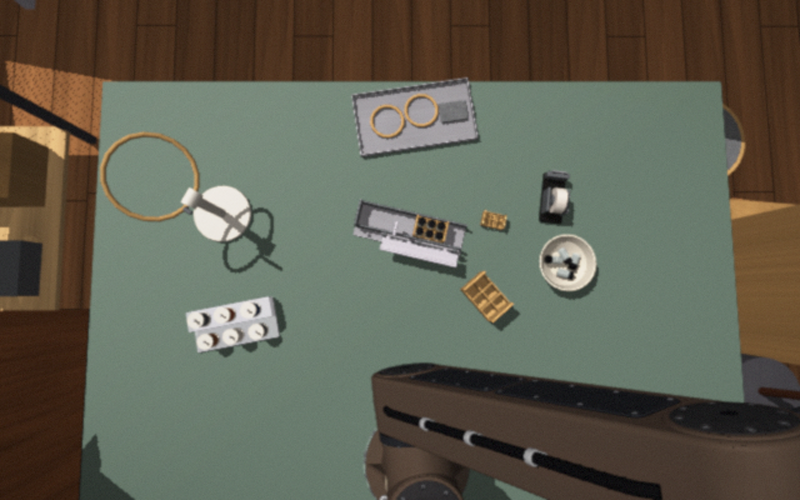

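The bay is in the top picture at (355–465, 200–265). There are three rack candidates there: large and empty at (487,297), small and empty at (494,220), and the one with black-capped vials in the channel at (431,228). The third fits as the middle size. I'll confirm with enlarged crops.

```bash
python3 - <<'E'
from h import *
c=cam('top');save(c,'t1.png',(275,152,110,72),7)
c=cam('scene');save(c,'s1.png',(230,165,125,100),6)
E
```

```text
(no output)
```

View pics/t1.png

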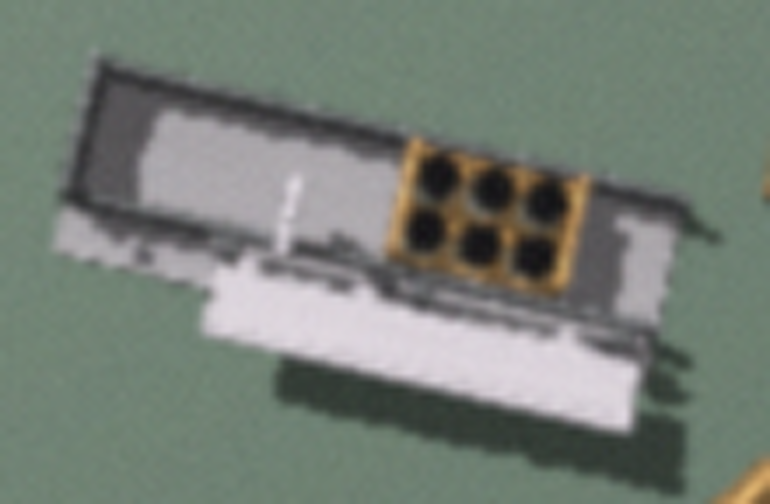

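View pics/s1.png

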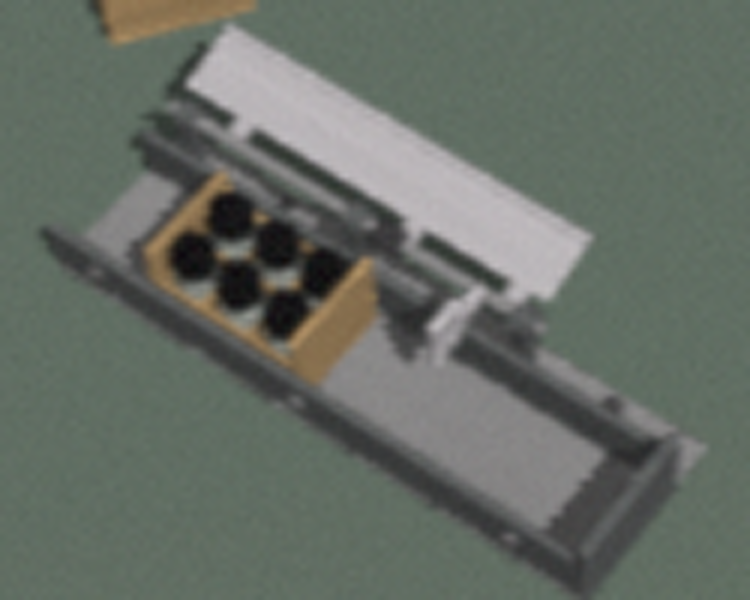

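The vialed rack in the bay is the right one. Its front faces the blade, which is at top crop (296,175). Next I fit the bay pose from the rail and wall corners in both views.

```bash
cat > fit.py <<'E'
from h import *
from scipy.optimize import least_squares
T=cam('top');S=cam('scene')
t=lambda X,Y:np.array([275+X/7-.43,152+Y/7-.43]); s=lambda X,Y:np.array([230+X/6-.42,165+Y/6-.42])
P=[(T,t(632,434),(-77,-160,57.5)),(T,t(202,335),(-77,25,57.5)),(T,t(690,203),(32,-170,30)),(T,t(100,60),(32,100,42)),(T,t(298,172),(-5,0,58)),
(S,s(228,24),(-77,-160,57.5)),(S,s(593,237),(-77,25,57.5)),(S,s(552,302),(-48.5,25,48.5)),(S,s(42,230),(32,-170,30)),(S,s(582,560),(32,100,42))]
def W(p,b):
    c,k=np.cos(p[2]),np.sin(p[2]);return np.array([p[0]+c*b[0]-k*b[1],p[1]+k*b[0]+c*b[1],b[2]])
r=lambda p:np.concatenate([proj(c,W(p,b))-q for c,q,b in P])
o=least_squares(r,[600,0,.2],loss='soft_l1');p=o.x
print(p.round(3));print(r(p).reshape(-1,2).round(2).tolist())
def inv(w):
    c,k=np.cos(p[2]),np.sin(p[2]);d=w[:2]-p[:2];return [round(c*d[0]+k*d[1],1),round(-k*d[0]+c*d[1],1)]
for c,q in [(T,t(412,140)),(T,t(390,258)),(T,t(592,178)),(T,t(568,292)),(S,s(373,260)),(S,s(297,357)),(S,s(222,176)),(S,s(148,250))]: print(inv(ray(c,*q,46)))
E
python3 fit.py
```

```text
[ 5.76258e+02  4.50640e+01 -2.38000e-01]
[[-0.45, -0.4], [-0.01, -0.79], [0.94, -0.8], [-1.02, -1.58], [0.13, 0.98], [0.15, 0.05], [-0.55, 0.22], [-0.7, -0.4], [0.85, -1.11], [0.63, -0.82]]
[np.float64(24.7), np.float64(-43.2)]
[np.float64(-27.3), np.float64(-45.6)]
[np.float64(26.7), np.float64(-122.2)]
[np.float64(-23.8), np.float64(-123.1)]
[np.float64(-24.2), np.float64(-43.5)]
[np.float64(29.2), np.float64(-39.7)]
[np.float64(-20.6), np.float64(-118.6)]
[np.float64(24.9), np.float64(-119.5)]
```

```bash
cat > nav.py <<'E'
from h import *
from scipy.spatial.transform import Rotation as Ro
p=[576.258,45.064,-.238]
def W(b):
    c,k=np.cos(p[2]),np.sin(p[2]);return np.array([p[0]+c*b[0]-k*b[1],p[1]+k*b[0]+c*b[1],b[2]])
def nav(b):
    s=status.state();R=Ro.from_euler('xyz',s['tcp_rot']).as_matrix();X=np.array([np.cos(p[2]),np.sin(p[2]),0])
    c,k=np.cos(p[2]),np.sin(p[2]);d=s['eef_pos']-[p[0],p[1],0]
    print('t',s['t'],'bay pos',[round(v,1) for v in (c*d[0]+k*d[1],-k*d[0]+c*d[1],d[2])],'F',np.array(s['ft_force']).round(1),'open',round(s['opening'],3),'q',s['joints'].round(2))
    a=np.degrees(np.arctan2(-X@R[:,1],X@R[:,2])); print('turn about tool x to bay x / -x:',round(a,2),round((a+360)%360-180,2))
    d=W(b)-s['eef_pos']; print('target',W(b).round(1),'tool shift now',(R.T@d).round(1))
    for q in (a,(a+360)%360-180):
        Rn=R@Ro.from_rotvec([np.radians(q),0,0]).as_matrix(); print('after turn',round(q,1),'shift',(Rn.T@d).round(1),'bay y in tool',(Rn.T@[-X[1],X[0],0]).round(2), 'tool-z',Rn[:,2].round(2))
E
python3 -c "
from nav import *
nav((-28.5,-141,120))"
```

```text
t 0.3 bay pos [np.float64(-265.9), np.float64(-736.6), np.float64(225.5)] F [-0.  -0.4  0. ] open 0.998 q [-1.44  0.49  1.56  0.    1.09 -0.11]
turn about tool x to bay x / -x: -63.03 116.97
target [515.3 -85.2 120. ] tool shift now [ 105.6  481.7 -423.1]
after turn -63.0 shift [105.6 595.6 237.4] bay y in tool [0. 1. 0.] tool-z [ 0.97 -0.24 -0.  ]
after turn 117.0 shift [ 105.6 -595.6 -237.4] bay y in tool [ 0. -1. -0.] tool-z [-0.97  0.24  0.  ]
```

apply_moves --pt "0.33 0 0 0 -7" --pt "0.33 0 0 0 -7" --pt "0.33 0 0 0 -7" --pt "0.33 0 0 0 -7" --pt "0.33 0 0 0 -7" --pt "0.33 0 0 0 -7" --pt "0.33 0 0 0 -7" --pt "0.33 0 0 0 -7" --pt "0.33 0 0 0 -7"

```text
t: 1.2
eef_pos: [144.2, -608.1, 225.6]
tcp_rot: [2.458, 1.571, 2.224]
ft_force: [-0.7, -0.3, -0.6]
opening: 0.668
```

apply_moves --pt "0.33 0 36 14 0" --pt "0.33 0 36 14 0" --pt "0.33 0 36 14 0" --pt "0.33 0 36 14 0" --pt "0.33 0 36 14 0" --pt "0.33 0 36 14 0" --pt "0.33 0 36 14 0" --pt "0.33 0 36 14 0" --pt "0.33 0 36 14 0" --pt "0.33 0 36 14 0"

```text
t: 2.2
eef_pos: [365.9, -290.1, 225.8]
tcp_rot: [-0.678, 1.57, -0.917]
ft_force: [0.2, -0.6, -0.9]
opening: 0.669
```

```bash
python3 -c "
from nav import *
nav((-28.5,-141,120))"
```

```text
t 2.2 bay pos [np.float64(-125.4), np.float64(-375.3), np.float64(225.8)] F [ 0.2 -0.6 -0.9] open 0.669 q [-0.81  0.27  1.93 -0.    0.94 -0.57]
turn about tool x to bay x / -x: -0.03 179.97
target [515.3 -85.2 120. ] tool shift now [105.8 234.3  96.7]
after turn -0.0 shift [105.8 234.3  96.8] bay y in tool [-0.  1.  0.] tool-z [ 0.97 -0.24  0.  ]
after turn 180.0 shift [ 105.8 -234.3  -96.8] bay y in tool [-0. -1. -0.] tool-z [-0.97  0.24 -0.  ]
```

apply_moves --pt "0.33 0 30 12 0" --pt "0.33 0 30 12 0" --pt "0.33 0 30 12 0" --pt "0.33 0 30 12 0" --pt "0.33 0 30 12 0" --pt "0.33 0 30 12 0" --pt "0.33 0 30 12 0" --pt "0.33 0 24 12 0" --pt "0.33 0 0 0 0"

```text
t: 3.1
eef_pos: [515.1, -84.8, 225.5]
tcp_rot: [0.427, 1.57, 0.192]
ft_force: [-0.9, -0.2, -0.3]
opening: 0.67
```

apply_moves --pt "0.33 25 0 0 0" --pt "0.33 35 0 0 0" --pt "0.33 35 0 0 0" --pt "0.33 30 0 0 0" --pt "0.33 0 0 0 0"

```text
t: 3.6
eef_pos: [511.9, -86.9, 97.8]
tcp_rot: [3.116, 1.565, 2.877]
ft_force: [-0.7, -0.5, -0.8]
opening: 0.671
```

```bash
python3 -c "
from nav import *
nav((-28.5,-141,42))
c=cam('scene');save(c,'s2.png',(200,130,170,130),4.5)"
```

```text
t 3.6 bay pos [np.float64(-31.4), np.float64(-143.4), np.float64(97.8)] F [-0.7 -0.5 -0.8] open 0.671 q [-0.3   0.52  1.94 -0.    0.68 -0.06]
turn about tool x to bay x / -x: -0.06 179.94
target [515.3 -85.2  42. ] tool shift now [55.8  2.4  3.3]
after turn -0.1 shift [55.8  2.4  3.3] bay y in tool [0. 1. 0.] tool-z [ 0.97 -0.24 -0.01]
after turn 179.9 shift [55.8 -2.4 -3.3] bay y in tool [ 0. -1. -0.] tool-z [-0.97  0.24  0.01]
```

View pics/s2.png

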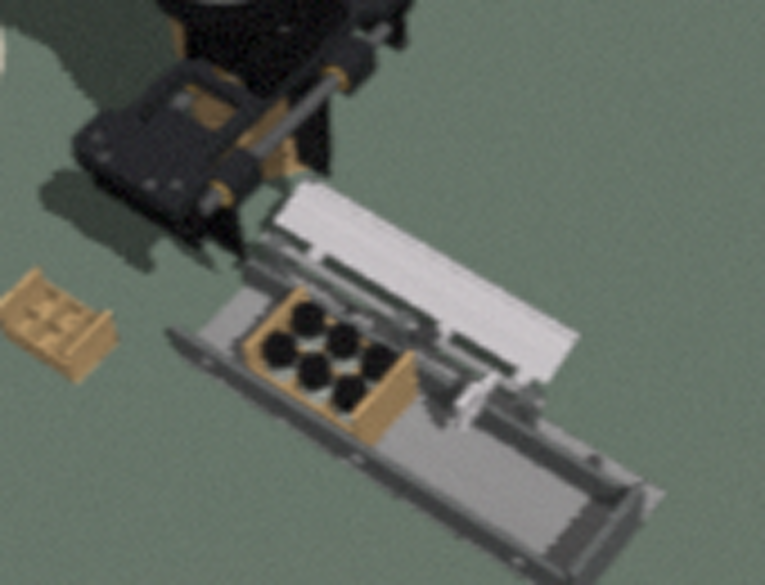

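```bash
python3 -c "
from nav import *
nav((-28.5,-141,42))
c=cam('scene')
for b in [(0.5,-133.4,86.8),(12.5,-133.4,86.8),(12.5,-153.4,86.8),(-63.2,-133.4,86.8)]: print(b,(proj(c,W(b))-[200,130])*4.5)"
```

```text
t 3.65 bay pos [np.float64(-30.4), np.float64(-143.4), np.float64(99.8)] F [ 0.2 -0.3  0.3] open 0.667 q [-0.3   0.52  1.94 -0.    0.69 -0.06]
turn about tool x to bay x / -x: -0.05 179.95
target [515.3 -85.2  42. ] tool shift now [57.8  2.4  2.1]
after turn -0.1 shift [57.8  2.4  2.1] bay y in tool [0. 1. 0.] tool-z [ 0.97 -0.24 -0.  ]
after turn 179.9 shift [57.8 -2.4 -2.1] bay y in tool [ 0. -1. -0.] tool-z [-0.97  0.24  0.  ]
(0.5, -133.4, 86.8) [245.24142651 255.71016097]
(12.5, -133.4, 86.8) [230.31602003 270.70250373]
(12.5, -153.4, 86.8) [201.36507383 252.6265199 ]
(-63.2, -133.4, 86.8) [321.91036723 178.69738147]
```

apply_moves --pt "0.33 10 2 1.5 0" --pt "0.33 10 0 0 0" --pt "0.33 6 0 0 0" --pt "0.33 2 0 0 0" --pt "0.33 0 0 0 0"

```text
t: 4.2
eef_pos: [515.7, -85.1, 72.4]
tcp_rot: [-2.963, 1.57, 3.082]
ft_force: [0.9, 0.1, 0.0]
opening: 0.665
```

```bash
python3 -c "
from nav import *
nav((-28.5,-141,42))"
```

```text
t 4.2 bay pos [np.float64(-28.2), np.float64(-140.8), np.float64(72.4)] F [0.9 0.1 0. ] open 0.665 q [-0.29  0.56  1.95 -0.    0.62 -0.05]
turn about tool x to bay x / -x: -0.02 179.98
target [515.3 -85.2  42. ] tool shift now [30.4 -0.2 -0.3]
after turn -0.0 shift [30.4 -0.2 -0.3] bay y in tool [-0.  1. -0.] tool-z [ 0.97 -0.24 -0.  ]
after turn 180.0 shift [30.4  0.2  0.3] bay y in tool [-0. -1.  0.] tool-z [-0.97  0.24  0.  ]
```

Next I press down.

apply_moves --pt "0.33 4 0 0 0" --pt "0.33 5 0 0 0" --pt "0.33 5 0 0 0" --pt "0.33 5 0 0 0" --pt "0.33 5 0 0 0" --pt "0.33 4 0 0 0" --pt "0.33 2 0 0 0" --pt "0.33 0 0 0 0" --pt "0.33 0 0 0 0"

```text
t: 5.1
eef_pos: [515.8, -85.2, 42.6]
tcp_rot: [-1.002, 1.571, -1.24]
ft_force: [-0.3, -0.7, 4.0]
opening: 0.669
```

```bash
python3 -c "
from nav import *
nav((-28.5,-141,42))
c=cam('scene');save(c,'s3.png',(230,140,130,120),5)
print((proj(c,W((-77,25,57)))-[230,140])*5)
for th in (.7,.8,.9,1.,1.1):
  ph=np.radians(18)-th
  e=lambda r,h:(-39-r*np.cos(ph)+h*np.sin(ph),44+r*np.sin(ph)+h*np.cos(ph))
  a=e(40,1.5); dx,dz=34,-9
  # gate tip rotated by th about hinge (arm rises)
  g=(-39+dx*np.cos(th)-dz*np.sin(th),44+dx*np.sin(th)+dz*np.cos(th))
  print(th,'rail outer end',((proj(c,W((a[0],25,a[1])))-[230,140])*5).round(0),'gate tip',np.round(g,0),((proj(c,W((g[0],2.5,g[1])))-[230,140])*5).round(0))"
```

```text
t 5.1 bay pos [np.float64(-28.0), np.float64(-140.8), np.float64(42.6)] F [-0.3 -0.7  4. ] open 0.669 q [-0.29  0.62  1.97 -0.    0.55 -0.05]
turn about tool x to bay x / -x: -0.02 179.98
target [515.3 -85.2  42. ] tool shift now [ 0.6 -0.2 -0.5]
after turn -0.0 shift [ 0.6 -0.2 -0.5] bay y in tool [-0.  1.  0.] tool-z [ 0.97 -0.24  0.  ]
after turn 180.0 shift [0.6 0.2 0.5] bay y in tool [-0. -1. -0.] tool-z [-0.97  0.24 -0.  ]
[489.34654021 322.14143553]
0.7 rail outer end [488. 353.] gate tip [-7. 59.] [364. 397.]
0.8 rail outer end [486. 360.] gate tip [-9. 62.] [366. 391.]
0.9 rail outer end [483. 366.] gate tip [-11.  65.] [368. 385.]
1.0 rail outer end [481. 373.] gate tip [-13.  68.] [371. 378.]
1.1 rail outer end [477. 380.] gate tip [-16.  70.] [374. 372.]
```

View pics/s3.png

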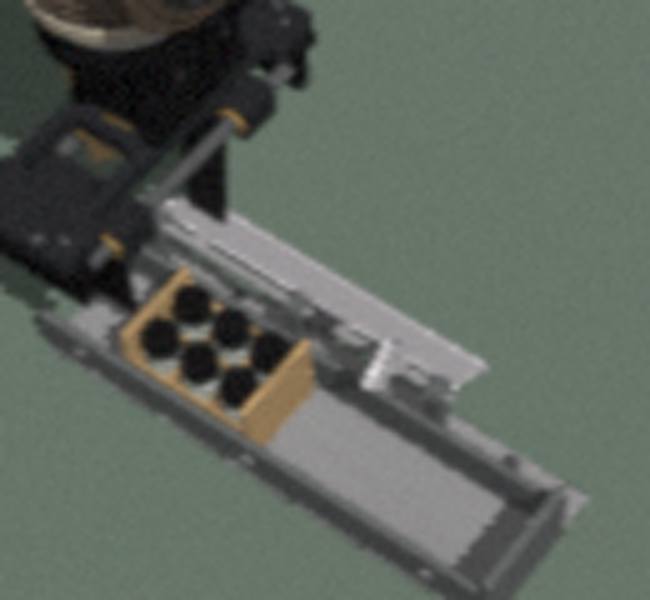

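The gate is held at about 0.88 rad: rail corner at (488,365), blade tip at (370,388). The push finger is behind the rack at (120,290). Now I push.

apply_moves --pt "0.33 0.5 2 0 0" --pt "0.33 0 2 0 0" --pt "0.33 0 2 0 0" --pt "0.33 0 2 0 0" --pt "0.33 0 2 0 0" --pt "0.33 0 3 0 0" --pt "0.33 0 3 0 0" --pt "0.33 0 4 0 0" --pt "0.33 0 4 0 0" --pt "0.33 0 4 0 0"

```text
t: 6.15
eef_pos: [522.4, -57.5, 42.1]
tcp_rot: [-2.429, 1.571, -2.667]
ft_force: [-3.0, -4.0, 2.0]
opening: 0.667
```

apply_moves --pt "0.33 0 4 0 0" --pt "0.33 0 4 0 0" --pt "0.33 0 4 0 0" --pt "0.33 0 4 0 0" --pt "0.33 0 4 0 0" --pt "0.33 0 3 0 0" --pt "0.33 0 2 0 0" --pt "0.33 0 0 0 0"

```text
t: 6.95
eef_pos: [528.4, -33.2, 42.1]
tcp_rot: [0.901, 1.571, 0.662]
ft_force: [-2.7, 0.1, 2.9]
opening: 0.671
```

```bash
python3 -c "
from nav import *
nav((-28.5,0,42))
c=cam('scene');save(c,'s4.png',(230,140,130,120),5)"
```

```text
t 6.95 bay pos [np.float64(-28.1), np.float64(-87.4), np.float64(42.1)] F [-2.7  0.1  2.9] open 0.671 q [-0.19  0.62  1.96  0.    0.56  0.05]
turn about tool x to bay x / -x: -0.02 179.98
target [548.6  51.8  42. ] tool shift now [ 0.2 87.4 -0.5]
after turn -0.0 shift [ 0.2 87.4 -0.4] bay y in tool [ 0.  1. -0.] tool-z [ 0.97 -0.24  0.  ]
after turn 180.0 shift [  0.2 -87.4   0.4] bay y in tool [ 0. -1.  0.] tool-z [-0.97  0.24 -0.  ]
```

View pics/s4.png

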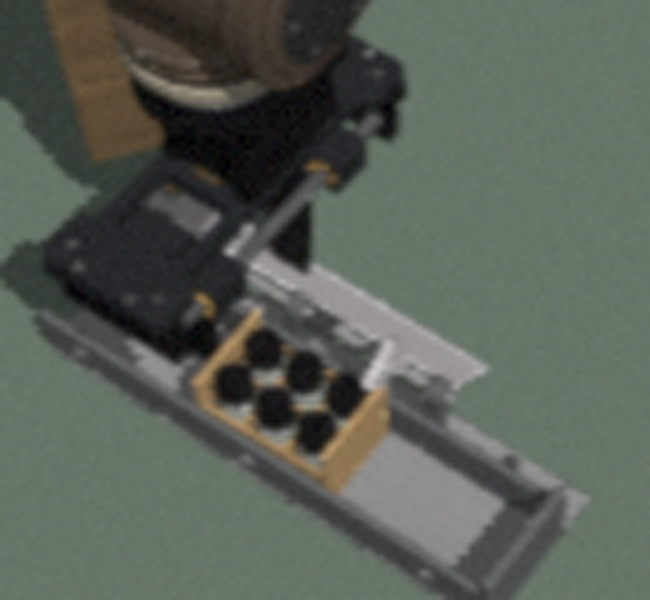

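The gate is up at about 0.93 rad, and the rack front (388,400) is just under the raised blade. All the vials are seated. I continue.

apply_moves --pt "0.33 0 2 0 0" --pt "0.33 0 3 0 0" --pt "0.33 0 4 0 0" --pt "0.33 0 5 0 0" --pt "0.33 0 5 0 0" --pt "0.33 0 5 0 0" --pt "0.33 0 5 0 0" --pt "0.33 0 5 0 0" --pt "0.33 0 5 0 0" --pt "0.33 0 5 0 0"

```text
t: 8.0
eef_pos: [538.7, 9.6, 42.1]
tcp_rot: [-1.983, 1.571, -2.221]
ft_force: [-3.6, -4.8, 3.8]
opening: 0.671
```

apply_moves --pt "0.33 0 5 0 0" --pt "0.33 0 5 0 0" --pt "0.33 0 5 0 0" --pt "0.33 0 5 0 0" --pt "0.33 0 5 0 0" --pt "0.33 0 4 0 0" --pt "0.33 0 3 0 0" --pt "0.33 0 2 0 0" --pt "0.33 0 0 0 0"

```text
t: 8.9
eef_pos: [546.8, 42.6, 42.1]
tcp_rot: [1.044, 1.571, 0.805]
ft_force: [-1.5, 0.1, 3.8]
opening: 0.668
```

```bash
python3 -c "
from nav import *
nav((-28.5,0,42))
c=cam('scene');save(c,'s5.png',(230,140,130,120),5)
for y in (80,85,90,94.5): print(y,[((proj(c,W((x,y,z)))-[230,140])*5).round(0).tolist() for x,z in((-25,46),(25,46))])"
```

```text
t 8.9 bay pos [np.float64(-28.1), np.float64(-9.3), np.float64(42.1)] F [-1.5  0.1  3.8] open 0.668 q [-0.04  0.64  1.91  0.    0.59  0.2 ]
turn about tool x to bay x / -x: -0.02 179.98
target [548.6  51.8  42. ] tool shift now [ 0.1  9.3 -0.4]
after turn -0.0 shift [ 0.1  9.3 -0.4] bay y in tool [ 0.  1. -0.] tool-z [ 0.97 -0.24  0.  ]
after turn 180.0 shift [ 0.1 -9.3  0.4] bay y in tool [ 0. -1.  0.] tool-z [-0.97  0.24 -0.  ]
80 [[522.0, 469.0], [459.0, 547.0]]
85 [[531.0, 475.0], [468.0, 553.0]]
90 [[540.0, 480.0], [477.0, 558.0]]
94.5 [[548.0, 485.0], [485.0, 564.0]]
```

View pics/s5.png

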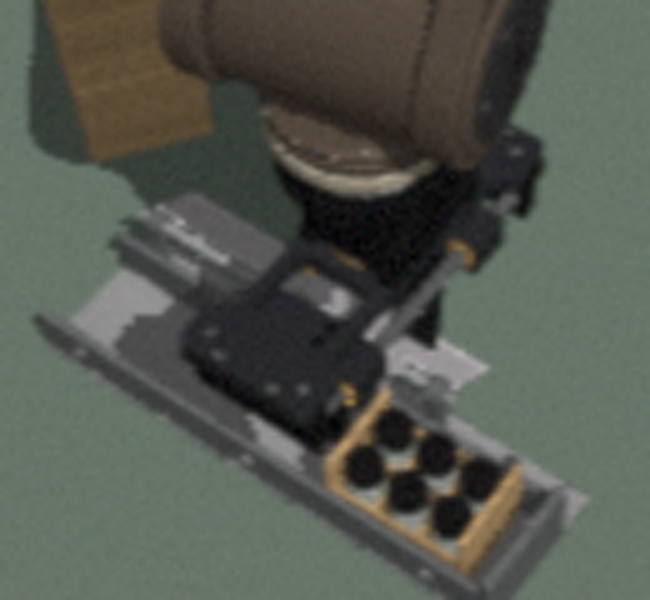

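The rack front is at about y +80 (near corner at (520,467)), so its rear is at about +1–2. It needs 9 mm more.

apply_moves --pt "0.33 0 2 0 0" --pt "0.33 0 3 0 0" --pt "0.33 0 2 0 0" --pt "0.33 0 1 0 0" --pt "0.33 0 1 0 0" --pt "0.33 0 0 0 0" --pt "0.33 0 -1 0 0" --pt "0.33 0 -2 0 0" --pt "0.33 0 0 0 0"

```text
t: 9.85
eef_pos: [548.1, 48.1, 42.1]
tcp_rot: [1.199, 1.571, 0.96]
ft_force: [-2.0, 3.2, 2.9]
opening: 0.67
```

```bash
python3 -c "
from nav import *
nav((-28.5,0,42))
c=cam('scene');save(c,'s6.png',(230,140,130,120),5)
"
```

```text
t 9.85 bay pos [np.float64(-28.0), np.float64(-3.7), np.float64(42.1)] F [-2.   3.2  2.9] open 0.67 q [-0.03  0.64  1.9   0.    0.6   0.21]
turn about tool x to bay x / -x: -0.04 179.96
target [548.6  51.8  42. ] tool shift now [ 0.1  3.7 -0.5]
after turn -0.0 shift [ 0.1  3.7 -0.5] bay y in tool [ 0.  1. -0.] tool-z [ 0.97 -0.24  0.  ]
after turn 180.0 shift [ 0.1 -3.7  0.5] bay y in tool [ 0. -1.  0.] tool-z [-0.97  0.24 -0.  ]
```

View pics/s6.png

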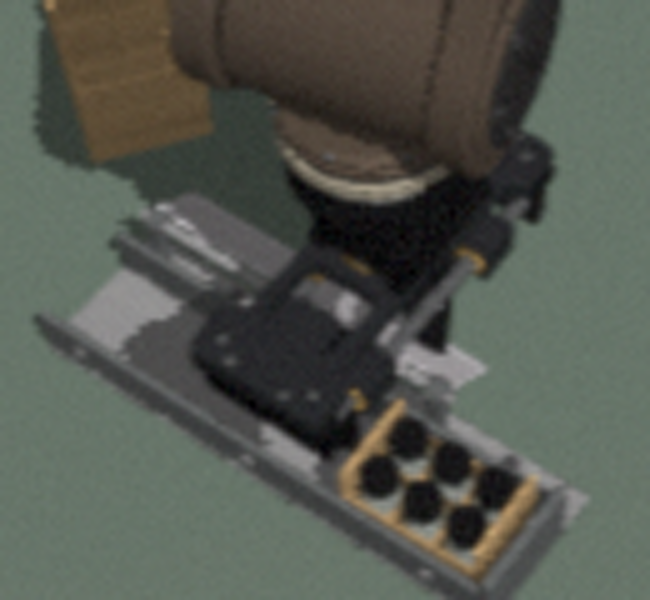

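The rack front is now at about y +88 (near corner at (536,480)), so its rear is at about +10, clear of the blade. The finger is backed off 3 mm. I raise straight up to let the gate close.

apply_moves --pt "0.33 -3 0 0 0" --pt "0.33 -4 0 0 0" --pt "0.33 -4 0 0 0" --pt "0.33 -4 0 0 0" --pt "0.33 -4 0 0 0" --pt "0.33 -4 0 0 0" --pt "0.33 -4 0 0 0" --pt "0.33 -6 0 0 0" --pt "0.33 -8 0 0 0" --pt "0.33 -10 0 0 0"

```text
t: 10.9
eef_pos: [548.0, 48.0, 93.7]
tcp_rot: [-2.646, 1.57, -2.884]
ft_force: [-0.9, -0.8, 0.4]
opening: 0.674
```

apply_moves --pt "0.33 -20 0 0 0" --pt "0.33 -30 0 0 0" --pt "0.33 -30 0 0 0" --pt "0.33 -25 0 0 0" --pt "0.33 0 -25 -15 0" --pt "0.33 0 -40 -20 0" --pt "0.33 0 -40 -20 0" --pt "0.33 0 -40 -20 0" --pt "0.33 0 -40 -20 0" --pt "0.33 0 -20 -10 0"

```text
t: 11.9
eef_pos: [395.7, -127.9, 198.8]
tcp_rot: [-0.844, 1.57, -1.083]
ft_force: [1.2, -0.6, 0.1]
opening: 0.67
```

```bash
python3 -c "
from nav import *
nav((-28.5,0,42))
c=cam('scene');save(c,'s7.png',(220,140,140,120),5)
print([((proj(c,W((x,y,46)))-[220,140])*5).round(0).tolist() for x in(-25,25) for y in (2.5,10,88)])
"
```

```text
t 11.9 bay pos [np.float64(-134.7), np.float64(-210.6), np.float64(198.8)] F [ 1.2 -0.6  0.1] open 0.67 q [-0.47  0.23  2.08 -0.    0.83 -0.23]
turn about tool x to bay x / -x: -0.1 179.9
target [548.6  51.8  42. ] tool shift now [156.8 210.9 105.8]
after turn -0.1 shift [156.8 210.7 106.1] bay y in tool [-0.  1.  0.] tool-z [ 0.97 -0.24  0.  ]
after turn 179.9 shift [ 156.8 -210.7 -106.1] bay y in tool [-0. -1. -0.] tool-z [-0.97  0.24 -0.  ]
[[437.0, 386.0], [450.0, 394.0], [586.0, 478.0], [372.0, 460.0], [385.0, 468.0], [523.0, 556.0]]
```

View pics/s7.png

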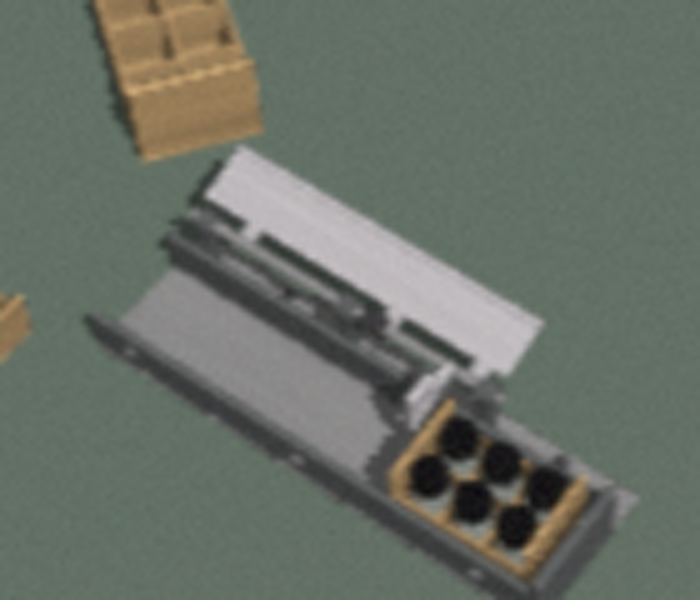

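The gate is shut: its rail corner is at (543,322), against (539,322) expected for shut. The rack sits past the blade with all six vials in their cells, and the arm is clear.

```bash
python3 -c "
from h import *
print(env.job_done())"
```

```text
the job is handed in; nothing more can be done
None
```

The middle-sized rack is in its bay with the gate shut behind it, and I handed the job in at about 12 s of the 38 s allowed.

- **What I did:** One fingertip pressed the rail and held the gate at about 0.9 rad, while the other finger pushed the rack 131 mm along the channel. I then backed the push finger off 3 mm and raised both straight up, so the gate closed.
- **Last checks:**
  - The camera view showed the rack's rear about 10 mm past the gate's centre line, with the front about 6 mm short of the end stop.
  - The press rail was back at its shut position, and all six vials were in their cells.
  - The arm was clear, touching nothing. The force readings I saw never passed about 7 N.
- **Uncertainty:** The bay position fit from the images is good to about 2–3 mm. The two spare racks show in the last crop; I did not look again at the other things on the table, but the arm touched none of them that I could see. No check failed or disagreed.

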